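# Set the telescoping drilling stop one hole longer

### The arm

A 7-joint arm with a two-finger parallel gripper is mounted at the origin on the work surface. World frame = base frame: x ahead of the robot, y to its left, z up, the work surface at z = 0. Lengths are in m, angles in rad, forces in N, time in s.
With the tool pointing down it reaches from about 0.425 to 0.875 m from the base axis. Payload 4.7 kg.
Tool frame: the origin (TCP) lies on the mounting face of the last link; the fingertips stand 182 mm ahead of it and the grasp point (between the pads) lies 164 mm ahead of it; z points along the fingers, y is the line along which they close (so a half turn about z gives the same grasp; the last joint's range is limited). The gripper opens to 87 mm and grips with 3 to 60 N. Pads are 19 mm wide; open, the fingers measure 117 mm over their backs; the gripper's body (75 mm by 190 mm) begins 51 mm behind the grasp point.
Start: joints at [-1.166, 0.321, -0.07, 1.45, 0.023, 1.371, -0.057], TCP at [0.248, 0.601, 0.405] pointing down, gripper open.
Joint ranges: [-2.86, 2.86], [-0.3, 2.09], [-1.38, 1.24], [0.06, 2.45], [-1.56, 4.7], [0.09, 2.05], [-2.69, 2.69]. Speed limits (rad/s): [2.57, 2.57, 3.14, 3.14, 3.14, 3.14, 3.14].

### API

Orientations are given as a unit quaternion [w, x, y, z].
In Python, from plant import arm, imaging gives the robot as it stands.
- The arm moves only by the shell command python3 -m handwheel 'ROWS' [FORCE]. ROWS is JSON, a list of rows, each an object with "delta_pos": the shift along the world's x, y, z in m, a list of three; "dr": the turn, a rotation vector about the world's x, y, z in rad, a list of three; "gripper": the finger opening in m, from 0 to 0.087. A call has 1 to 12 rows; each row shifts and turns the commanded pose from where the row before left it; what a row does not reach is not made up. A row lasts 1/8 s, in which the tool goes at most 62.5 mm and 10.7 degrees, less where a joint would pass 70% of its speed; a pose out of reach is approached as far as the arm can. A call with a gripper value outside its range is refused whole. The fingers move at their own pace and stop on an object; FORCE is the grip in N (left out, the last holds). Time passes only in rows, so rows that do not move let the fingers close. It gives the time, the measured TCP pose, the force, the opening and the grip force at its end, in the units of the state.
- arm.state(): the state, without advancing time (a new reading comes with each control period).
- imaging.camera(name): name is "side" or "top" or "wrist"; returns a dict with "img" (400x640x3 uint8, blue, green, red), "fovy" (degrees; the focal length in pixels is half the picture's height over the tangent of half this angle, whatever the lens; pixels are square), "cx", "cy" (the principal point, pixels), "rvec" (rotation vector, rad) and "tvec" (3), from world to camera coordinates, as OpenCV has them. Camera axes: x right, y down, z forward; pixel columns grow to the right and rows downward; lengths in m; the calibration is good to about 2 mm. A picture is of the moment at which its call begins. There is no depth.
- arm.hand_in(): hands the job in; it is judged then, once.
The state is a dict: "time_s": time; "joints": joint angles; "joint_velocities": joint speeds; "joint_efforts": joint torques, N m; "eef_pos": TCP position; "orientation": TCP orientation; "ft_force": force on the tool from outside, world axes, zero at the start; "moment": the same for the moment, N m; "grip_width": finger opening in m; "finger_force": force on a finger pad.
Only numpy, scipy, OpenCV 4.12 (cv2) and the standard library are available. Lean on these libraries where they do the work, as an engineer would, in place of code of your own. Each camera call takes 0.05 s, during which the arm holds its last target. There are 200 camera calls.

### The job

The next wing spars are longer, so set the drilling stop one hole longer: on the telescoping stop whose tube ends in a flat upright plate, press the spring button on top down flush and, keeping it down, slide it with its tube to the next hole towards the plate, so that the plate moves farther out. Let the button snap fully up in that hole and take your hand away. Leave the other telescoping support, the one ending in a roller, as it is.

Things in the scene. Friction and masses are not known exactly. Their poses are not given: they have to be found in the camera images.
- stop_cap (a point): Centre of the top face of the drilling stop's snap button: a dark steel stud 16 mm across, standing 8 mm above the sleeve's flat top (face 68 mm above the table). It is carried by the steel inner tube and moves with it. x axis: along the sleeve, the way the tube comes out, towards the plate; z up. A fingertip pressed on it can drag button and tube along by friction.
- stop: Fixed aluminium sleeve of the stop, 210 x 40 mm, top 60 mm above the table, on a 230 x 75 mm plywood base (8 mm). Origin: middle of the base's underside; x as above. A keyhole slot in its top joins three holes 45 mm apart, the middle one over the origin, where the button starts. The inner tube carries a flat upright plate, 85 mm wide, top 96 mm above the table, 168 mm from the button.
- stop_button (a joint): How far the stop's button is pressed, m: 0 fully up, 0.008 flush with the sleeve's top. The spring pushes back with 1.5 N when up, 5 N when flush. From 0.004 the tube is unlocked. Between holes a released button stays at 0.004 under the sleeve's wall (4 mm proud) and snaps up by itself on reaching a hole; held flush it passes under.
- stop_tube (a joint): How far the stop's tube is slid out, m: about 0 with the button in the middle hole (start), 0.045 in the next hole outward (towards the plate, +x), -0.045 in the next hole inward. Unlocked it slides with about 1 N, and runs against end stops at +0.046 and -0.046; the button snaps up anywhere within 4 mm of a hole's centre. Locked it has 4 mm of play either way.
- rest_tube (a joint): The same slide, m, of the other support, which looks alike but whose tube ends in a horizontal roller (34 mm thick, 85 mm wide) in place of the flat plate. It is to stay in its middle hole (about 0).

How it is judged:
By the outcome, as a careful person would: the job done as asked, in the order asked, and still so for the second after the job is handed in, with the robot touching nothing.
It also fails if it takes over 35 s, if anything falls off the work surface, if the arm or the gripper's body presses on something with over 40 N, if the wrist force passes 120 N, or if a joint passes its speed limit or range.

## Working session

There is one attempt and no reset: what is moved stays moved. The work goes in short steps, Python scripts to look and compute and a shell command to move; the robot and the scene stay as the last step left them, time stands still between calls to the robot, and variables do not carry over. Pictures are saved under pics/ and viewed, at most 10 in all, crops included, and the job is handed in when it is done.

```bash
mkdir -p pics
cat > h.py <<'E'
import numpy as np, cv2
from plant import arm, imaging
def K(c):
    f=200/np.tan(np.radians(c["fovy"])/2); return np.array([[f,0,c["cx"]],[0,f,c["cy"]],[0,0,1]])
def ray(c,p,z):
    R=cv2.Rodrigues(np.array(c["rvec"],float))[0]; t=np.array(c["tvec"],float).ravel()
    o=-R.T@t; d=R.T@np.linalg.inv(K(c))@[p[0],p[1],1]
    return o+d*(z-o[2])/d[2]
def proj(c,P): return cv2.projectPoints(np.array(P,float).reshape(-1,3),np.array(c["rvec"],float),np.array(c["tvec"],float),K(c),None)[0].reshape(-1,2)
E
python3 - <<'E'
from h import *
import pickle
for n in ("top","side"):
    c=imaging.camera(n); pickle.dump(c,open(n+".pkl","wb")); cv2.imwrite(f"pics/{n}1.png",c["img"])
    print(n,{k:v for k,v in c.items() if k!="img"})
s=arm.state();print(s)
E
```

```text
top {'fovy': 50.99967437246624, 'cx': 328.37097526429187, 'cy': 209.67043386009226, 'rvec': array([ 2.18076239, -2.12003704,  0.22055454]), 'tvec': array([-0.03153175,  0.52092972,  0.79892369])}
side {'fovy': 42.11720320918634, 'cx': 322.5098670318177, 'cy': 193.81525866144824, 'rvec': array([ 2.23894247, -0.58172348,  0.24282417]), 'tvec': array([-0.47110836,  0.23346137,  1.11963147])}
{'time_s': 0.1, 'joints': array([-1.16591576,  0.32177895, -0.0700939 ,  1.45155477,  0.02261042,
        1.37077282, -0.05689503]), 'joint_velocities': array([-0.0004401 , -0.00123667, -0.00042605, -0.00193225,  0.00012843,
       -0.00132188,  0.00133943]), 'joint_efforts': array([-3.11798940e-04, -4.92575276e+01, -4.05898131e-01, -3.13401926e+01,
       -6.40379917e-02,  3.95875785e-02,  6.20505648e-05]), 'eef_pos': array([0.24755137, 0.60082637, 0.40375025]), 'orientation': array([-1.18902347e-04,  1.94127922e-01,  9.80975843e-01, -8.55166834e-04]), 'ft_force': array([ 0.17663072, -0.8179118 , -0.78210943]), 'moment': array([-0.00184735,  0.01555554, -0.00973438]), 'finger_force': 0.0, 'grip_width': 0.0869866487566832}
```

View pics/top1.png

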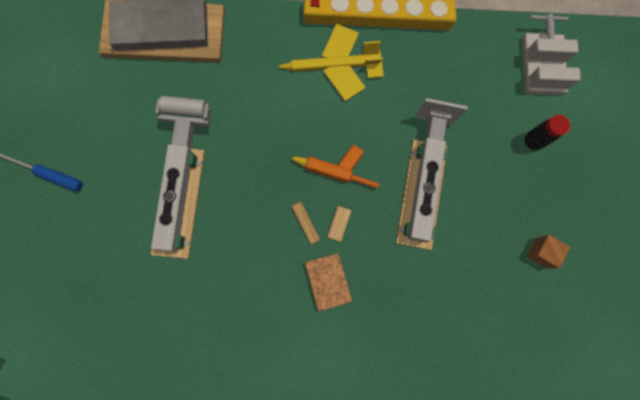

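View pics/side1.png

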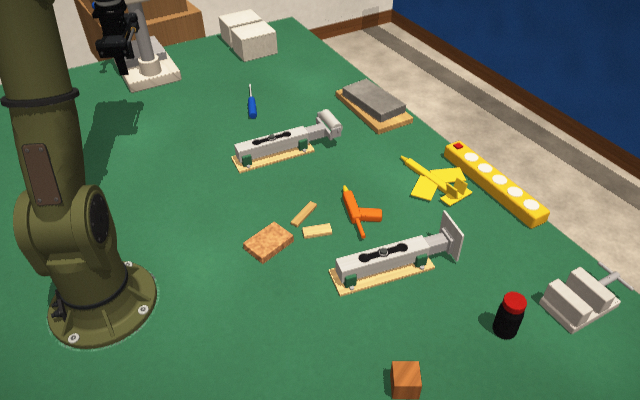

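The top view shows the plate-ended stop at about (429,188) with its plate at (442,110). The roller-ended support is at about (169,196). In the side view the stop's button is near (383,252).

Run:
```python
from h import *
import pickle
c=pickle.load(open("top.pkl","rb"));d=pickle.load(open("side.pkl","rb"))
a=cv2.resize(c["img"][95:255,390:480],None,fx=3.7,fy=3.7,interpolation=cv2.INTER_CUBIC)
b=cv2.resize(d["img"][205:300,320:470],None,fx=2.9,fy=2.9,interpolation=cv2.INTER_CUBIC)
H=np.zeros((592,a.shape[1]+b.shape[1],3),np.uint8);H[:a.shape[0],:a.shape[1]]=a;H[:b.shape[0],a.shape[1]:]=b
cv2.imwrite("pics/z.png",H);print(a.shape,b.shape)
# sleeve top mask
g=c["img"].astype(int);m=((g.min(2)>110)&(g.max(2)-g.min(2)<30)).astype(np.uint8)
m[:, :395]=0;m[:,470:]=0;m[:138]=0;m[250:]=0
cs=cv2.findContours(m,cv2.RETR_EXTERNAL,cv2.CHAIN_APPROX_NONE)[0];k=max(cs,key=cv2.contourArea)
r=cv2.minAreaRect(k);print(r)
bx=cv2.boxPoints(r);W=np.array([ray(c,p,.06) for p in bx]);print(W.round(4))
for p in[(429,188)]:print(ray(c,p,.068))
print(ray(d,(383,252),.068))
```

```text
(592, 333, 3) (276, 435, 3)
((428.47027587890625, 187.92486572265625), (19.839893341064453, 103.09534454345703), 8.695503234863281)
[[ 0.4688 -0.1799  0.06  ]
 [ 0.6797 -0.2138  0.06  ]
 [ 0.6749 -0.2544  0.06  ]
 [ 0.464  -0.2187  0.06  ]]
[ 0.56761312 -0.21515946  0.068     ]
[ 0.56533131 -0.22367648  0.068     ]
```

View pics/z.png

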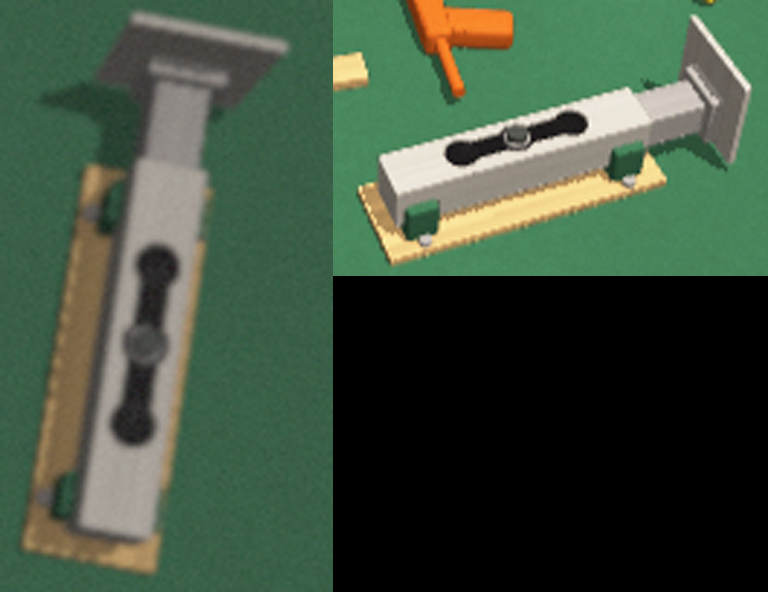

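The crops show the button at about (429.5,187.4) in the top view and (383.4,250.5) in the side view. The keyhole ends are at about (432.4,166.6), towards the plate, and (426,209.6). The sleeve measures 211 x 40 mm, which matches the sizes given. I'll close the gripper and move over.

```bash
python3 - <<'E'
from h import *
import pickle
c=pickle.load(open("top.pkl","rb"));d=pickle.load(open("side.pkl","rb"))
print(ray(c,(429.46,187.4),.068),ray(d,(383.4,250.5),.068))
print("holes",ray(c,(432.4,166.6),.06),ray(c,(426,209.6),.06))
E
python3 -m handwheel '[{"delta_pos":[0.03,-0.045,0],"dr":[0,0,0.02],"gripper":0},{"delta_pos":[0.03,-0.045,0],"dr":[0,0,0.02],"gripper":0},{"delta_pos":[0.03,-0.045,0],"dr":[0,0,0.02],"gripper":0},{"delta_pos":[0.03,-0.045,0],"dr":[0,0,0.02],"gripper":0},{"delta_pos":[0.03,-0.045,0],"dr":[0,0,0.02],"gripper":0},{"delta_pos":[0.03,-0.045,0],"dr":[0,0,0.02],"gripper":0},{"delta_pos":[0.03,-0.045,0],"dr":[0,0,0.02],"gripper":0},{"delta_pos":[0.03,-0.045,0],"dr":[0,0,0.02],"gripper":0},{"delta_pos":[0.03,-0.045,0],"dr":[0,0,0.02],"gripper":0},{"delta_pos":[0.03,-0.045,0],"dr":[0,0,0.02],"gripper":0},{"delta_pos":[0.03,-0.045,0],"dr":[0,0,0.02],"gripper":0},{"delta_pos":[0,-0.03,0],"dr":[0,0,0],"gripper":0}]' 20
```

```text
[ 0.56886717 -0.21610285  0.068     ] [ 0.56850807 -0.22048106  0.068     ]
holes [ 0.61414227 -0.22505958  0.06      ] [ 0.52521806 -0.21070539  0.06      ]
time_s: 1.6
eef_pos: [0.5789, 0.0728, 0.404]
orientation: [-0.0, 0.087, 0.996, -0.001]
ft_force: [-0.1, 0.6, -0.0]
grip_width: 0.0007
finger_force: 0.0
```

The holes are 90 mm apart end to end, and their midpoint agrees with the button at (0.569,-0.218). The sleeve lies at -9.2°.

```bash
python3 -m handwheel '[{"delta_pos":[-0.002,-0.05,0],"dr":[0,0,0],"gripper":0},{"delta_pos":[-0.002,-0.05,0],"dr":[0,0,0],"gripper":0},{"delta_pos":[-0.002,-0.05,0],"dr":[0,0,0],"gripper":0},{"delta_pos":[-0.002,-0.05,-0.02],"dr":[0,0,0],"gripper":0},{"delta_pos":[-0.002,-0.05,-0.03],"dr":[0,0,0],"gripper":0},{"delta_pos":[0,-0.041,-0.03],"dr":[0,0,0],"gripper":0},{"delta_pos":[0,0,-0.03],"dr":[0,0,0],"gripper":0},{"delta_pos":[0,0,-0.02],"dr":[0,0,0],"gripper":0},{"delta_pos":[0,0,0],"dr":[0,0,0],"gripper":0},{"delta_pos":[0,0,0],"dr":[0,0,0],"gripper":0}]'
python3 - <<'E'
from h import *
c=imaging.camera("side");cv2.imwrite("pics/s2.png",cv2.resize(c["img"][130:310,290:490],None,fx=3,fy=3,interpolation=cv2.INTER_CUBIC))
print(arm.state()["eef_pos"],arm.state()["ft_force"])
E
```

```text
time_s: 2.85
eef_pos: [0.5683, -0.2144, 0.2758]
orientation: [0.001, 0.085, 0.996, -0.0]
ft_force: [0.0, 0.3, 0.1]
grip_width: 0.0005
finger_force: 0.0
[ 0.56837197 -0.21458621  0.27619769] [0.1124261  0.40136062 0.29143819]
```

View pics/s2.png

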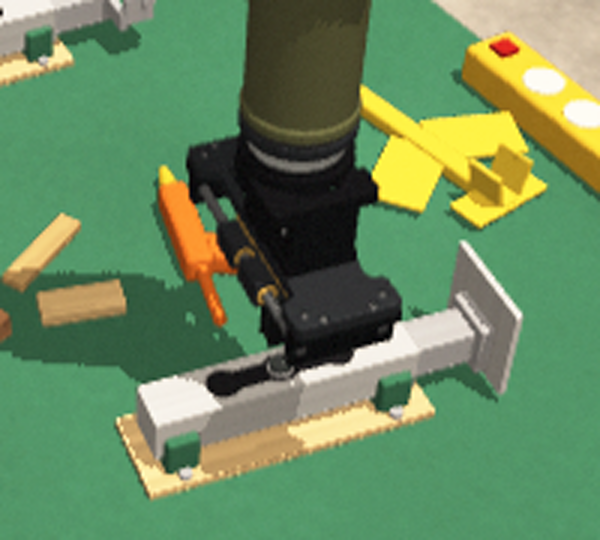

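The tip is above the button and the gripper body is clear of the plate. The fingertips are hidden behind the body. I'll correct y and descend by feel.

```bash
python3 -m handwheel '[{"delta_pos":[0.001,-0.0035,-0.01],"dr":[0,0,0],"gripper":0},{"delta_pos":[0,0,-0.01],"dr":[0,0,0],"gripper":0},{"delta_pos":[0,0,0],"dr":[0,0,0],"gripper":0},{"delta_pos":[0,0,0],"dr":[0,0,0],"gripper":0}]'; python3 -m handwheel '[{"delta_pos":[0,0,-0.004],"dr":[0,0,0],"gripper":0},{"delta_pos":[0,0,-0.004],"dr":[0,0,0],"gripper":0},{"delta_pos":[0,0,0],"dr":[0,0,0],"gripper":0},{"delta_pos":[0,0,0],"dr":[0,0,0],"gripper":0}]'
```

```text
time_s: 3.4
eef_pos: [0.5686, -0.2185, 0.2547]
orientation: [-0.0, 0.085, 0.996, 0.0]
ft_force: [0.6, -0.3, 0.2]
grip_width: 0.0001
finger_force: 0.0
time_s: 3.9
eef_pos: [0.5688, -0.2186, 0.2472]
orientation: [0.0, 0.085, 0.996, -0.0]
ft_force: [-0.1, -0.4, 2.1]
grip_width: 0.0008
finger_force: 1.4
```

```bash
python3 -m handwheel '[{"delta_pos":[0,0,-0.0025],"dr":[0,0,0],"gripper":0},{"delta_pos":[0,0,-0.0025],"dr":[0,0,0],"gripper":0},{"delta_pos":[0,0,0],"dr":[0,0,0],"gripper":0},{"delta_pos":[0,0,0],"dr":[0,0,0],"gripper":0}]'; python3 -m handwheel '[{"delta_pos":[0,0,-0.0015],"dr":[0,0,0],"gripper":0},{"delta_pos":[0,0,0],"dr":[0,0,0],"gripper":0},{"delta_pos":[0,0,0],"dr":[0,0,0],"gripper":0}]'
```

```text
time_s: 4.4
eef_pos: [0.5689, -0.2186, 0.2427]
orientation: [0.0, 0.085, 0.996, 0.0]
ft_force: [-0.6, 0.7, 8.4]
grip_width: 0.0002
finger_force: 4.1
time_s: 4.78
eef_pos: [0.5688, -0.2188, 0.2426]
orientation: [0.001, 0.085, 0.996, 0.0]
ft_force: [-5.4, 1.6, 16.8]
grip_width: 0.0008
finger_force: 8.3
```

The tip is flush on the sleeve. I'll ease off slightly and slide.

```bash
python3 -m handwheel '[{"delta_pos":[0,0,-0.0005],"dr":[0,0,0],"gripper":0},{"delta_pos":[0.0045,-0.0007,0],"dr":[0,0,0],"gripper":0},{"delta_pos":[0.0045,-0.0007,0],"dr":[0,0,0],"gripper":0},{"delta_pos":[0.0045,-0.0007,0],"dr":[0,0,0],"gripper":0},{"delta_pos":[0.0045,-0.0007,0],"dr":[0,0,0],"gripper":0},{"delta_pos":[0,0,0],"dr":[0,0,0],"gripper":0}]'
python3 - <<'E'
from h import *
c=imaging.camera("side");cv2.imwrite("pics/s3.png",cv2.resize(c["img"][130:310,290:490],None,fx=3,fy=3,interpolation=cv2.INTER_CUBIC))
E
```

```text
time_s: 5.52
eef_pos: [0.585, -0.2217, 0.2426]
orientation: [-0.003, 0.086, 0.996, 0.001]
ft_force: [-13.1, 3.5, 26.0]
grip_width: 0.0003
finger_force: 13.0
```

View pics/s3.png

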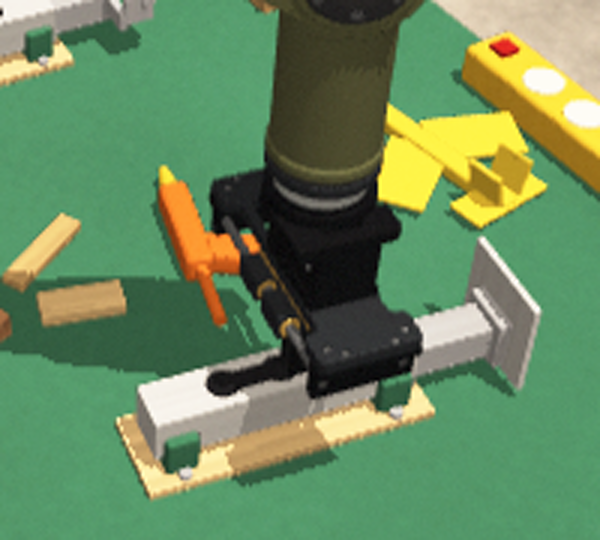

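The button is down and the plate has moved out, from about (490,330) to (510,310) in the crop. My last press row went down when I meant to ease off, so I'll ease off now and finish the slide.

```bash
python3 -m handwheel '[{"delta_pos":[0,0,0.0015],"dr":[0,0,0],"gripper":0},{"delta_pos":[0.005,-0.0008,0],"dr":[0,0,0],"gripper":0},{"delta_pos":[0.005,-0.0008,0],"dr":[0,0,0],"gripper":0},{"delta_pos":[0.005,-0.0008,0],"dr":[0,0,0],"gripper":0},{"delta_pos":[0.005,-0.0008,0],"dr":[0,0,0],"gripper":0},{"delta_pos":[0.005,-0.0008,0],"dr":[0,0,0],"gripper":0},{"delta_pos":[0.004,-0.0006,0],"dr":[0,0,0],"gripper":0},{"delta_pos":[0,0,0],"dr":[0,0,0],"gripper":0},{"delta_pos":[0,0,0],"dr":[0,0,0],"gripper":0}]'
python3 - <<'E'
from h import *
c=imaging.camera("side");cv2.imwrite("pics/s4.png",cv2.resize(c["img"][130:310,290:490],None,fx=3,fy=3,interpolation=cv2.INTER_CUBIC))
E
```

```text
time_s: 6.7
eef_pos: [0.6149, -0.2265, 0.2427]
orientation: [-0.001, 0.086, 0.996, 0.0]
ft_force: [-6.4, 1.3, 13.5]
grip_width: 0.0007
finger_force: 6.4
```

View pics/s4.png

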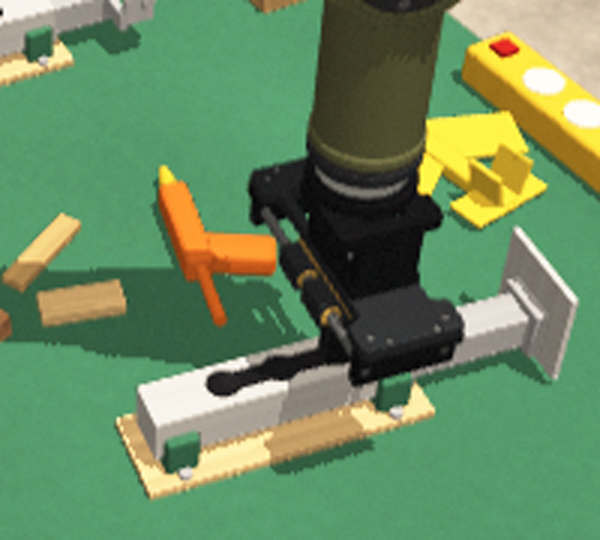

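The plate is now about 45 mm farther out, with the tip at 46.7 mm of travel against the end stop. I'll lift straight up and clear away.

```bash
python3 -m handwheel '[{"delta_pos":[0,0,0.004],"dr":[0,0,0],"gripper":0},{"delta_pos":[0,0,0.006],"dr":[0,0,0],"gripper":0},{"delta_pos":[0,0,0.02],"dr":[0,0,0],"gripper":0},{"delta_pos":[0,0,0.04],"dr":[0,0,0],"gripper":0},{"delta_pos":[0,0,0.05],"dr":[0,0,0],"gripper":0},{"delta_pos":[-0.01,0.05,0.03],"dr":[0,0,0],"gripper":0},{"delta_pos":[-0.01,0.05,0],"dr":[0,0,0],"gripper":0},{"delta_pos":[-0.01,0.05,0],"dr":[0,0,0],"gripper":0},{"delta_pos":[0,0.05,0],"dr":[0,0,0],"gripper":0},{"delta_pos":[0,0.05,0],"dr":[0,0,0],"gripper":0},{"delta_pos":[0,0,0],"dr":[0,0,0],"gripper":0},{"delta_pos":[0,0,0],"dr":[0,0,0],"gripper":0}]'
python3 - <<'E'
from h import *
c=imaging.camera("side");t=imaging.camera("top")
b=cv2.resize(c["img"][200:300,320:480],None,fx=3,fy=3,interpolation=cv2.INTER_CUBIC)
a=cv2.resize(t["img"][75:255,390:490],None,fx=3,fy=3,interpolation=cv2.INTER_CUBIC)
H=np.zeros((540,780,3),np.uint8);H[:,:300]=a;H[:300,300:]=b;cv2.imwrite("pics/f.png",H)
E
```

```text
time_s: 8.25
eef_pos: [0.5856, 0.0238, 0.3919]
orientation: [0.0, 0.085, 0.996, -0.0]
ft_force: [0.3, 0.9, -0.9]
grip_width: 0.0005
finger_force: 0.0
```

View pics/f.png

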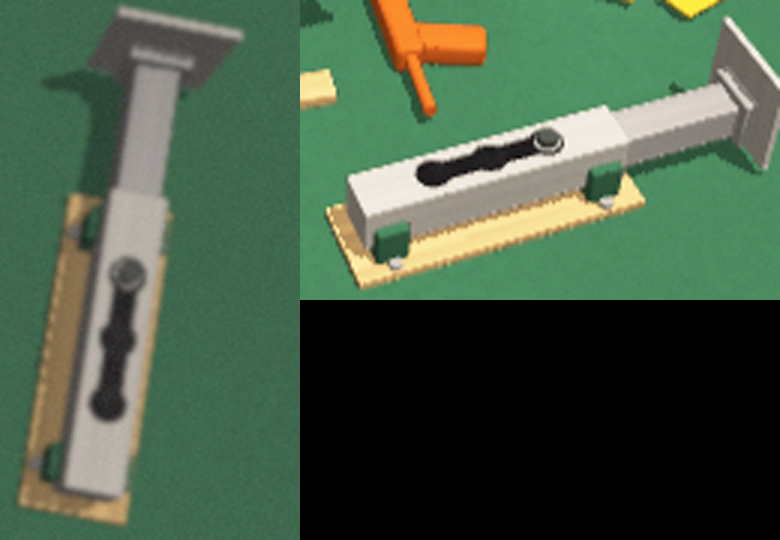

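The button stands up, with its collar showing, in the outer hole at (127,273) in the top crop and (547,138) in the side crop. It looks just as it did at the start.

```bash
python3 -c "
from plant import arm
print(arm.hand_in())"
```

```text
the job is handed in; nothing more can be done
None
```

The drilling stop is set one hole longer: its button is up in the next hole towards the plate, the arm is clear, the roller support was not touched, and the job was handed in at about 8 s.

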